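Set and lock the depth stop on a fixture block

TASK

Lower the rod of the depth stop stand until its foot just rests on the drilled block lying beneath it, touching gently because the block marks easily. Then lock the rod there by swinging the clamp lever fully home, and let go of everything, with the foot still resting on the block. Do not shift the block or the things lying beside the stand.

Things in the scene. Friction and masses are not known exactly. Their poses are not given: they have to be found in the camera images.
- stand: fixed depth stop stand: steel base plate 170 x 120 x 12 mm, round column (at the stand's x = +75 mm, top z = 0.150), grey arm with a boss 36 mm across (z = 0.108 to 0.148) guiding the upright rod; a square ear on it (to y = +40 mm) carries the clamp lever. Origin: on the rod's axis at bench height; x points from rod to column, z up; turned up to 0.3 rad about z.
- stop_rod: steel rod, 12 mm across, black knob on top 28 mm across, 33 mm tall. Origin: knob's centre (z 0.245 when fully up). Slides only up and down, 55 mm; stays where left: about 2.5 N push it down, 7.5 N pull it up. Underside of its 10 mm brass foot: 171 to 185 mm below the origin, not measured, so feel (or see) the touch, 10 to 45 mm down from the start. Keep foot on block below 20 N.
- block: drilled aluminium block, 30 x 45 x 22 mm, loose on the base plate under the rod. Origin: centre of its underside, z up; its top is 22 mm above.
- clamp (a joint): angle of the clamp lever, rad: 0 to 0.3 at the start (open), 1.4 at its stop (fully home); seen from above it locks clockwise, about the upright pivot. From about 0.8 rad an eccentric grips the rod and the lever becomes stiffer, up to about 10 N at the grip; it stays where it is left; above 1.2 rad it is locked.
- clamp_handle (a point): top centre of the upright black grip at the end of the clamp lever: a post of 16 mm diameter, 44 mm tall (its lower 10 mm are at the lever's bar), 75 mm from the pivot, top at z = 0.196. At joint 0 the lever points along the stand's -x from the pivot, at 1.4 nearly along its +y.
- clamp_pivot (a point): on the lever's upright pivot axis, at the height of the grip's top; the axis is 24 mm along the stand's +y from the rod's axis. The pivot's hub reaches up to z = 0.166.
- spare_block: square drilled aluminium block, 32 x 32 x 18 mm, lying beside the stand; leave alone. Origin: centre of its underside.
- large_lens: lens in a black ring, 34 mm across, 14 mm tall, lying beside the stand; leave alone. Origin: centre of its underside.
- small_tape: small roll of black tape, 62 mm across, 19 mm tall, lying beside the stand; leave alone. Origin: centre of its underside.
There are look-alikes about, which are no part of the job. What is shaped like the block but turquoise is not meant.

How it is judged:
On the way, in this order (a step that is already met when the one before it is completed fails the run):
1. the foot of the rod rests on the block while the clamp is still open (contact force between stop_rod and block above 0.5 N and value of joint clamp below 0.6 rad), for 0.2 s.
2. the clamp lever is home with the foot still on the block (value of joint clamp above 1.2 rad and contact force between stop_rod and block above 0.3 N), for 0.2 s.
At the end, for the whole second after the job is handed in: The clamp lever stands beyond 1.2 rad, the rod is at rest with its foot on the block (more than 0.3 N), and the block lies within 6 mm of where it was (all of step 2 and distance of block from where it was at the start of the episode below 0.006 m and linear speed of stop_rod below 0.01 m/s); the robot touches nothing.
It fails at once if the foot presses on the block with more than 20 N (contact force between stop_rod and block above 20 N).
It fails at once if a thing beside the stand is moved by more than 15 mm (distance of any of spare_block, large_lens, small_tape from where it was at the start of the episode above 0.015 m).
It also fails if it takes over 72 s, if anything falls off the work surface, if the arm or the gripper's body presses on something with over 40 N, if the wrist force passes 120 N, or if a joint passes its speed limit or range.

ROBOT

A 7-joint arm with a two-finger parallel gripper is mounted at the origin on a cart in front of the work surface, level with it; the furniture and walls round the work are solid. World frame = base frame: x ahead of the robot, y to its left, z up, the work surface at z = 0. Lengths are in m, angles in rad, forces in N, time in s.
With the tool pointing down it reaches from about 0.4 to 0.875 m from the base axis. Payload 19.3 kg.
Tool frame: the origin (TCP) lies at the very end of the fingers, on their centre line; the grasp point (between the pads) lies 19 mm behind it; z points along the fingers, y is the line along which they close (so a half turn about z gives the same grasp; the last joint's range is limited). The gripper opens to 85 mm and grips with 20 to 120 N. Pads are 22 mm wide; open, the fingers measure 114 mm over their backs; the gripper's body (76 mm by 85 mm) begins 54 mm behind the grasp point. The pads swing forward as they close: fully open they stand 13 mm farther back than shut.
Start: joints at [1.129, 0.521, -0.036, 1.599, 0.021, 1.021, -0.113], TCP at [0.227, -0.582, 0.231] pointing down, gripper open.
Joint ranges: [-2.91, 2.91], [-0.3, 2.13], [-1.5, 1.42], [0.17, 2.43], [-1.26, 4.41], [0.16, 1.93], [-2.52, 2.52]. Speed limits (rad/s): [1.89, 1.89, 2.39, 2.39, 3.01, 3.01, 3.01].

INTERFACE

Orientations are given as [roll, pitch, yaw] about the fixed x, y, z axes, in that order (R = Rz(yaw) Ry(pitch) Rx(roll)).
In Python, from workcell import bot gives the robot as it stands.
- The arm moves only by the shell command python3 -m crank 'ROWS' [FORCE]. ROWS is a JSON object of lists of equal length, an entry for each row: "travel": the shift along the world's x, y, z in cm, a list of three; "turn": the turn, a rotation vector about the world's x, y, z in degrees, a list of three; "gripper": the closure, from 0 (fully open) to 1 (shut). A call has exactly 5 rows; each row is the pose to reach, as a shift and turn from the pose commanded when the call began; what a row does not reach only later rows make up. A row lasts 1/10 s, in which the tool goes at most 50 mm and 8.59 degrees, less where a joint would pass 70% of its speed; a pose out of reach is approached as far as the arm can. A call with a gripper value outside its range is refused whole. The fingers move at their own pace and stop on an object; FORCE is the grip in N (left out, the last holds). Time passes only in rows, so rows that repeat a pose let the fingers close, or fill a call up. It gives the time, the measured TCP pose, the force, the opening and the grip force at its end, in the units of the state.
- bot.observe(): the state, without advancing time (a new reading comes with each control period).
- bot.grab_frame(name): name is "side" or "top" or "wrist"; returns a dict with "pixels" (480x640x3 uint8, red, green, blue), "fx", "fy", "cx", "cy" (pixels), "dist" ([k1, k2, p1, p2, k3] as OpenCV has them; the pictures are not rectified), "extrinsics" (4x4, takes a point from world to camera coordinates). Camera axes: x right, y down, z forward; pixel columns grow to the right and rows downward; lengths in m; the calibration is good to about 2 mm. A picture is of the moment at which its call begins. There is no depth.
- bot.job_done(): hands the job in; it is judged then, once.
The state is a dict: "clock": time; "qpos": joint angles; "qd": joint speeds; "joint_efforts": joint torques, N m; "position": TCP position; "tool_rot": TCP orientation; "force": force on the tool from outside, world axes, zero at the start; "moment": the same for the moment, N m; "grip_width": finger opening in m; "finger_force": force on a finger pad.
Only numpy, scipy, OpenCV 4.12 (cv2) and the standard library are available. Lean on these libraries where they do the work, as an engineer would, in place of code of your own. Each camera call takes 0.05 s, during which the arm holds its last target. There are 200 camera calls.

## Working session

There is one attempt and no reset: what is moved stays moved. The work goes in short steps, Python scripts to look and compute and a shell command to move; the robot and the scene stay as the last step left them, time stands still between calls to the robot, and variables do not carry over. Pictures are saved under pics/ and viewed, at most 10 in all, crops included, and the job is handed in when it is done.

```bash
mkdir -p pics
cat > h.py <<'E'
import numpy as np, cv2
from workcell import bot
def cam(f):
    K=np.array([[f["fx"],0,f["cx"]],[0,f["fy"],f["cy"]],[0,0,1.]]); return K,np.array(f["dist"],float),np.array(f["extrinsics"])
def ray(f,uv):
    K,d,E=cam(f); p=cv2.undistortPoints(np.array([[uv]],float),K,d)[0,0]
    R,t=E[:3,:3],E[:3,3]; v=R.T@np.array([p[0],p[1],1]); return -R.T@t, v/np.linalg.norm(v)
def onz(f,uv,z):
    o,v=ray(f,uv); return o+v*(z-o[2])/v[2]
def tri(f1,a,f2,b):
    o1,v1=ray(f1,a);o2,v2=ray(f2,b)
    s=np.linalg.lstsq(np.c_[v1,-v2],o2-o1,rcond=None)[0]
    p,q=o1+s[0]*v1,o2+s[1]*v2; return (p+q)/2,np.linalg.norm(p-q)
def proj(f,P):
    K,d,E=cam(f); return cv2.projectPoints(np.atleast_2d(np.array(P,float)),cv2.Rodrigues(E[:3,:3])[0],E[:3,3],K,d)[0][:,0]
E
python3 - <<'E'
from h import *
import pickle
F={n:bot.grab_frame(n) for n in("side","top","wrist")}
pickle.dump(F,open('F0.pkl','wb'))
for n in F:
    cv2.imwrite(f'pics/{n}0.png',F[n]["pixels"][...,::-1]); E=F[n]["extrinsics"];print(n,(-E[:3,:3].T@E[:3,3]).round(3),F[n]["fx"])
print(bot.observe())
E
```

```text
side [0.521 0.653 0.649] 596.1739605457908
top [ 0.394 -0.096  0.985] 548.3779468638853
wrist [ 0.293 -0.558  0.372] 358.9657635402864
{'clock': 0.15, 'qpos': array([ 1.12880904,  0.5218265 , -0.03626865,  1.59985823,  0.02119291,
        1.02108974, -0.1128015 ]), 'qd': array([ 0.00191007, -0.00059589,  0.00049539, -0.00194183,  0.00051894,
        0.00090772, -0.00055565]), 'joint_efforts': array([ 1.45812297e-03, -9.27387428e+01,  1.98008448e+00, -3.70053613e+01,
        1.78767048e-02,  6.35294477e-03, -5.30389445e-05]), 'position': array([ 0.22690764, -0.58210016,  0.23089688]), 'tool_rot': array([-3.14079883e+00,  7.57064191e-05,  3.71718483e-01]), 'force': array([-0.31277988,  0.65909685, -0.06928203]), 'moment': array([ 0.02613281, -0.00500523,  0.02400499]), 'finger_force': 0.0, 'grip_width': 0.08564159416901652}
```

View pics/side0.png

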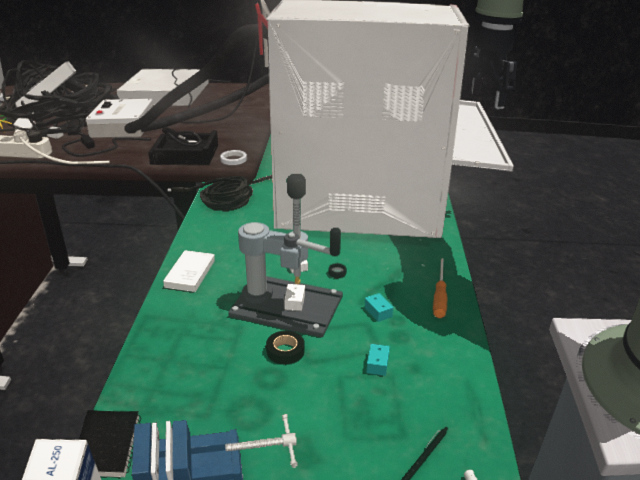

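View pics/top0.png

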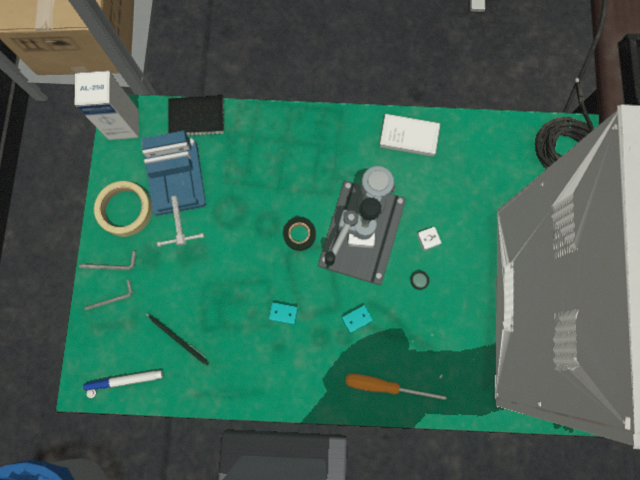

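The side view shows the knob at (296,186), the grip at (335,240), the column at (254,230) and the block at (294,296). In the top view the knob is at (370,208), the grip at (329,259) and the column at (378,181).

Run:
```python
from h import *
import pickle
F=pickle.load(open('F0.pkl','rb'));t,s=F['top'],F['side']
for n,a,b in(('knobtop',(370,207),(296,178)),('grip top',(329,259),(335,231)),('column top',(378,180),(254,228))):
    p,e=tri(t,a,s,b);print(n,p.round(4),round(e,4))
def crop(f,x,y,w,h,k): return cv2.resize(f["pixels"][y:y+h,x:x+w,::-1],None,fx=k,fy=k,interpolation=cv2.INTER_CUBIC)
cv2.imwrite('pics/crop0.png',np.hstack([crop(s,225,165,130,180,3),crop(t,310,155,130,180,3)]))
```

```text
knobtop [ 0.5967 -0.1538  0.2528] 0.0008
grip top [ 0.5332 -0.1008  0.1939] 0.0024
column top [ 0.6691 -0.1735  0.1506] 0.0028
```

View pics/crop0.png

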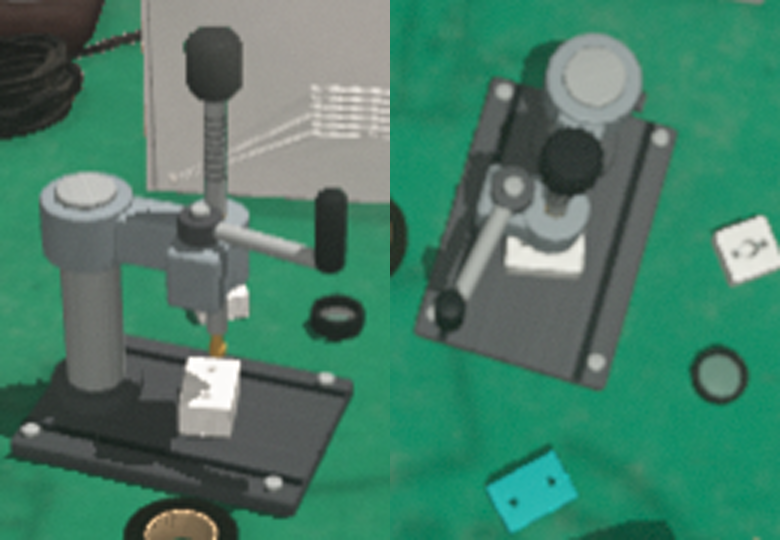

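Run:
```python
from h import *
import pickle
F=pickle.load(open('F0.pkl','rb'));t,s=F['top'],F['side']
T=lambda x,y:(310+(x-390)/3,155+y/3); S=lambda x,y:(225+x/3,165+y/3)
P={}
for n,a,b in(('knob c',T(571,161),S(214.5,63)),('grip top',T(447,300),S(331,192)),('col top',T(596,77),S(86,190)),('pivot hubtop',T(514,186),S(202,209)),
 ('boltA',T(660,138),S(327,379) if 0 else S(30,430)),('boltB',T(596,362),S(327,379)),):
    p,e=tri(t,a,s,b);P[n]=p;print(n,p.round(4),round(e,4))
b=[onz(t,T(*q),.014) for q in((504,91),(660,138),(596,362))];print(np.array(b).round(4))
for d in(b[1]-b[2],P['col top']-P['knob c']): print('yaw',np.arctan2(d[1],d[0]),np.linalg.norm(d[:2]))
d=b[0]-b[1];print('yaw',np.arctan2(-d[0],d[1]),np.linalg.norm(d[:2]))
yaw=np.arctan2(*(b[1]-b[2])[1::-1]);c,s_=np.cos(yaw),np.sin(yaw);R=np.array([[c,-s_],[s_,c]])
print('rod from col',P['col top'][:2]-R@[.075,0],'pivot',P['col top'][:2]+R@[-.075,.024])
```

```text
knob c [ 0.5972 -0.1554  0.2388] 0.0028
grip top [ 0.5355 -0.1003  0.1983] 0.0031
col top [ 0.6693 -0.1748  0.149 ] 0.0014
pivot hubtop [ 0.6024 -0.1324  0.166 ] 0.003
boltA [ 0.7154 -0.2405 -0.0768] 0.0224
boltB [ 0.5358 -0.1915  0.0152] 0.0024
[[ 0.7029 -0.1311  0.014 ]
 [ 0.6773 -0.2277  0.014 ]
 [ 0.5372 -0.1917  0.014 ]]
yaw -0.2513764225103336 0.14464644624022188
yaw -0.26193656820342703 0.07467728039240994
yaw -0.2597069001357306 0.09995396079504767
rod from col [ 0.5966667  -0.15610292] pivot [ 0.6026364  -0.13285722]
```

Run:
```python
from h import *
import pickle
F=pickle.load(open('F0.pkl','rb'));t,s=F['top'],F['side']
print('cab bottom',[onz(s,q,0).round(3) for q in((272,218),(442,237),(450,215))])
print('cab top corner L',tri(t,(640,105),s,(270,15)), 'front top R',tri(t,(632,447),s,(466,22)))
print('tcp px top',proj(t,[[.227,-.582,.231],[.3,-.54,.35],[.227,-.582,.4]]),'side',proj(s,[[.227,-.582,.231],[.227,-.582,.4]]))
S=lambda x,y:(225+x/3,165+y/3)
n=np.array([np.cos(-.257),np.sin(-.257),0])
for nm,q in(('foot',S(216,356)),('blocktop near',S(239,365)),('knobtop back',S(214,27)),('knob bottom',S(214,100))):
    o,v=ray(s,q); c=np.array([.597,-.156,0]); h=v[:2]/np.linalg.norm(v[:2]); k=(c[:2]-o[:2])@h/(v[:2]@h); print(nm,(o+k*v).round(4))
print('blk',[onz(s,S(*q),.034).round(4) for q in((187,358),(242,360),(233,408),(180,403))])
```

```text
cab bottom [array([ 0.679, -0.467,  0.   ]), array([ 0.315, -0.415,  0.   ]), array([ 0.286, -0.511,  0.   ])]
cab top corner L (array([ 0.66844221, -0.42543545,  0.44191632]), np.float64(0.005807762234254798)) front top R (array([ 0.32452429, -0.38888943,  0.44721254]), np.float64(0.002732460753414401))
tcp px top [[694.37508284 505.12247545]
 [721.92325218 460.71806204]
 [808.01835379 550.58830064]] side [[485.19716392 106.83222671]
 [495.80278521  28.72359865]]
foot [ 0.5968 -0.156   0.0544]
blocktop near [ 0.5839 -0.157   0.0481]
knobtop back [ 0.596  -0.1561  0.2583]
knob bottom [ 0.5963 -0.1561  0.2169]
blk [array([ 0.616 , -0.1806,  0.034 ]), array([ 0.584 , -0.1809,  0.034 ]), array([ 0.5857, -0.1355,  0.034 ]), array([ 0.6157, -0.1379,  0.034 ])]
```

View pics/wrist0.png

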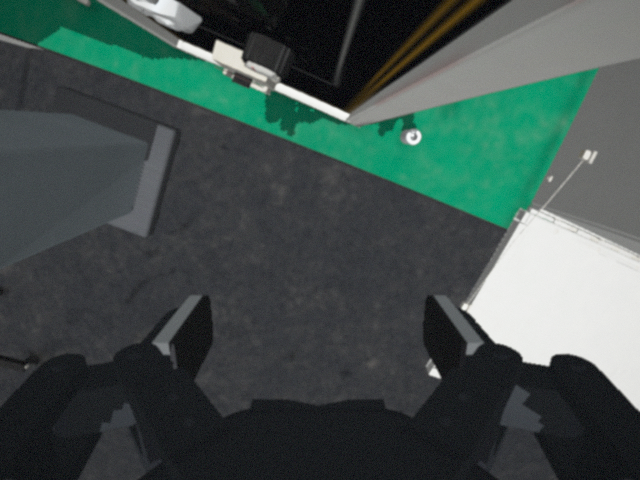

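Run:
```python
from h import *
import pickle
F=pickle.load(open('F0.pkl','rb'));w=F['wrist']
for q in((180,45),(350,120),(505,225),(530,210),(640,260),(470,300),(150,235),(177,130)): print(q,onz(w,q,0).round(3))
```

```text
(180, 45) [ 0.325 -0.403  0.   ]
(350, 120) [ 0.319 -0.582  0.   ]
(505, 225) [ 0.282 -0.781  0.   ]
(530, 210) [ 0.307 -0.799  0.   ]
(640, 260) [ 0.306 -0.958  0.   ]
(470, 300) [ 0.188 -0.787  0.   ]
(150, 235) [ 0.13  -0.424  0.   ]
(177, 130) [ 0.248 -0.423  0.   ]
```

```bash
python3 -m crank '{"travel":[[-2,1,1],[-4,2,2],[-5,4,3],[-5,6,4],[-5,8,5]],"turn":[[0,0,8],[0,0,16],[0,0,24],[0,0,32],[0,0,40]],"gripper":[0,0.5,1,1,1]}' 20
python3 -m crank '{"travel":[[0,3,0.5],[1,6,1],[1,9,1.5],[2,11,2],[3,13,2]],"turn":[[0,0,8],[0,0,16],[0,0,24],[0,0,32],[0,0,40]],"gripper":[1,1,1,1,1]}'
```

```text
clock: 0.65
position: [0.1765, -0.5015, 0.2815]
tool_rot: [-3.141, -0.0, 1.075]
force: [-0.1, -1.4, 0.2]
grip_width: 0.0281
finger_force: 0.0
clock: 1.15
position: [0.2072, -0.3715, 0.3019]
tool_rot: [-3.142, 0.001, 1.773]
force: [0.4, -0.1, 0.0]
grip_width: -0.0003
finger_force: 0.0
```

```bash
python3 -m crank '{"travel":[[4,2.5,0],[8,5,0],[12,8,0],[16,10,0],[20,12,0]],"turn":[[0,0,4],[0,0,8],[0,0,12],[0,0,16],[0,0,20]],"gripper":[1,1,1,1,1]}'
python3 -m crank '{"travel":[[4,2,0],[8,4,0],[12,6,0],[16,8,0],[19,9.5,0]],"turn":[[0,0,2],[0,0,4],[0,0,6],[0,0,8],[0,0,8]],"gripper":[1,1,1,1,1]}'
python3 - <<'E'
from h import *
import pickle
o=bot.observe();print(o['position'],o['tool_rot'],o['qpos'].round(2),o['force'])
F={n:bot.grab_frame(n) for n in("side","top")};pickle.dump(F,open('F1.pkl','wb'))
def crop(f,x,y,w,h,k): return cv2.resize(f["pixels"][y:y+h,x:x+w,::-1],None,fx=k,fy=k,interpolation=cv2.INTER_CUBIC)
cv2.imwrite('pics/c1.png',np.hstack([crop(F['side'],225,120,130,180,3),crop(F['top'],310,155,130,180,3)]))
E
```

```text
clock: 1.65
position: [0.4084, -0.2511, 0.3015]
tool_rot: [-3.142, 0.001, 2.12]
force: [0.1, -1.6, 1.1]
grip_width: -0.0002
finger_force: 0.0
clock: 2.15
position: [0.5989, -0.1556, 0.3008]
tool_rot: [3.141, -0.001, 2.259]
force: [-1.1, -0.5, -0.1]
grip_width: -0.0001
finger_force: 0.0
[ 0.59887192 -0.15559827  0.30075411] [ 3.14139237e+00 -7.92599075e-04  2.25898168e+00] [ 0.58  0.51 -0.63  1.51  0.31  1.22  0.59] [-1.11301351 -0.52770584 -0.12453872]
```

View pics/c1.png

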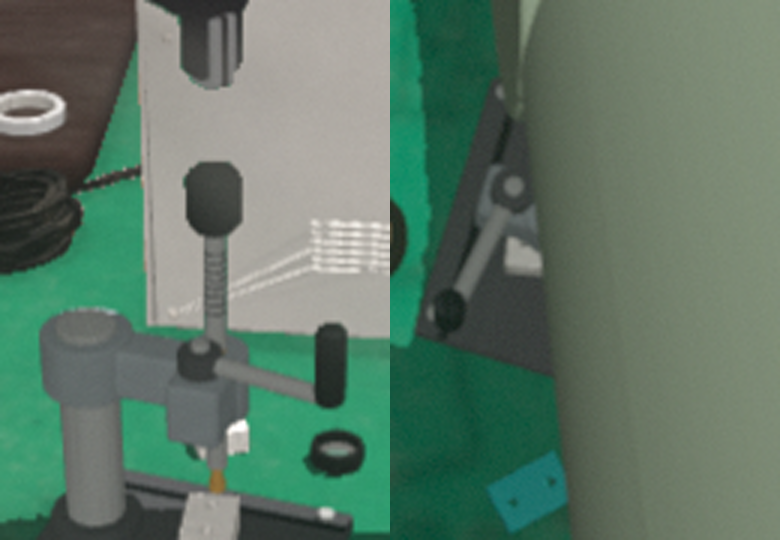

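Fingertips (212,83 in the crop) are centred above the knob (214,165), and the foot is roughly 20 mm above the block. Descending.

```bash
python3 -m crank '{"travel":[[-0.2,0,-1.5],[-0.2,0,-2.8],[-0.2,0,-3.3],[-0.2,0,-3.3],[-0.2,0,-3.3]],"turn":[[0,0,0],[0,0,0],[0,0,0],[0,0,0],[0,0,0]],"gripper":[1,1,1,1,1]}'
python3 -m crank '{"travel":[[0,0,-0.1],[0,0,-0.2],[0,0,-0.3],[0,0,-0.4],[0,0,-0.5]],"turn":[[0,0,0],[0,0,0],[0,0,0],[0,0,0],[0,0,0]],"gripper":[1,1,1,1,1]}'
python3 -m crank '{"travel":[[0,0,-0.1],[0,0,-0.2],[0,0,-0.3],[0,0,-0.4],[0,0,-0.5]],"turn":[[0,0,0],[0,0,0],[0,0,0],[0,0,0],[0,0,0]],"gripper":[1,1,1,1,1]}'
```

```text
clock: 2.75
position: [0.5951, -0.1575, 0.2687]
tool_rot: [3.141, 0.0, 2.256]
force: [0.5, -0.2, 0.4]
grip_width: -0.0001
finger_force: 0.0
clock: 3.25
position: [0.5951, -0.1573, 0.2633]
tool_rot: [3.142, 0.0, 2.257]
force: [-0.3, -0.6, 0.5]
grip_width: -0.0002
finger_force: 0.0
clock: 3.75
position: [0.595, -0.1573, 0.2582]
tool_rot: [3.142, -0.0, 2.257]
force: [-0.5, -0.2, 0.1]
grip_width: 0.0001
finger_force: 0.0
```

```bash
python3 -m crank '{"travel":[[0.1,0.1,-0.1],[0.2,0.1,-0.2],[0.2,0.1,-0.3],[0.2,0.1,-0.4],[0.2,0.1,-0.5]],"turn":[[0,0,0],[0,0,0],[0,0,0],[0,0,0],[0,0,0]],"gripper":[1,1,1,1,1]}'
python3 -m crank '{"travel":[[0,0,-0.1],[0,0,-0.2],[0,0,-0.3],[0,0,-0.4],[0,0,-0.4]],"turn":[[0,0,0],[0,0,0],[0,0,0],[0,0,0],[0,0,0]],"gripper":[1,1,1,1,1]}'
```

```text
clock: 4.25
position: [0.5971, -0.1563, 0.2533]
tool_rot: [3.142, 0.0, 2.257]
force: [-0.8, 0.5, 2.8]
grip_width: 0.0
finger_force: 1.3
clock: 4.75
position: [0.597, -0.1563, 0.2491]
tool_rot: [-3.142, -0.0, 2.257]
force: [-0.8, 0.0, -0.3]
grip_width: -0.0002
finger_force: 0.0
```

```bash
python3 -m crank '{"travel":[[0,0,-0.1],[0,0,-0.2],[0,0,-0.3],[0,0,-0.4],[0,0,-0.5]],"turn":[[0,0,0],[0,0,0],[0,0,0],[0,0,0],[0,0,0]],"gripper":[1,1,1,1,1]}'
python3 - <<'E'
from h import *
f=bot.grab_frame("side");print(bot.observe()['force'])
cv2.imwrite('pics/c2.png',cv2.resize(f["pixels"][130:320,240:350,::-1],None,fx=3.1,fy=3.1,interpolation=cv2.INTER_CUBIC))
E
```

```text
clock: 5.25
position: [0.597, -0.1563, 0.2442]
tool_rot: [-3.142, 0.0, 2.257]
force: [-0.8, 0.6, 3.0]
grip_width: -0.0001
finger_force: 1.3
[-0.10724136 -0.59856376  1.2688443 ]
```

View pics/c2.png

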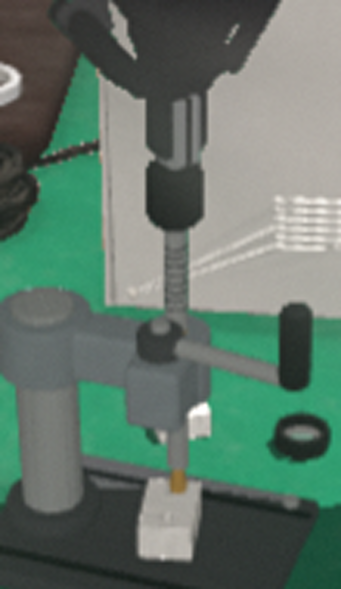

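The knob is now in contact with the fingers and the foot, at (177,492) in the crop, is roughly 10 mm above the block top.

```bash
python3 -m crank '{"travel":[[0,0,-0.1],[0,0,-0.2],[0,0,-0.3],[0,0,-0.4],[0,0,-0.45]],"turn":[[0,0,0],[0,0,0],[0,0,0],[0,0,0],[0,0,0]],"gripper":[1,1,1,1,1]}'
python3 -m crank '{"travel":[[0,0,-0.02],[0,0,-0.04],[0,0,-0.06],[0,0,-0.08],[0,0,-0.1]],"turn":[[0,0,0],[0,0,0],[0,0,0],[0,0,0],[0,0,0]],"gripper":[1,1,1,1,1]}'
python3 -m crank '{"travel":[[0,0,-0.02],[0,0,-0.04],[0,0,-0.06],[0,0,-0.08],[0,0,-0.1]],"turn":[[0,0,0],[0,0,0],[0,0,0],[0,0,0],[0,0,0]],"gripper":[1,1,1,1,1]}'
```

```text
clock: 5.8
position: [0.597, -0.1563, 0.2397]
tool_rot: [-3.142, 0.0, 2.257]
force: [-0.3, 0.8, 3.2]
grip_width: 0.0002
finger_force: 1.2
clock: 6.3
position: [0.5971, -0.1563, 0.2388]
tool_rot: [3.142, 0.0, 2.257]
force: [-1.1, -0.5, 2.5]
grip_width: 0.0001
finger_force: 1.2
clock: 6.8
position: [0.597, -0.1563, 0.2378]
tool_rot: [-3.142, -0.0, 2.257]
force: [-0.7, -0.9, 1.4]
grip_width: -0.0003
finger_force: 1.2
```

```bash
python3 -m crank '{"travel":[[0,0,-0.02],[0,0,-0.04],[0,0,-0.06],[0,0,-0.08],[0,0,-0.1]],"turn":[[0,0,0],[0,0,0],[0,0,0],[0,0,0],[0,0,0]],"gripper":[1,1,1,1,1]}'
```

```text
clock: 7.3
position: [0.597, -0.1563, 0.2368]
tool_rot: [-3.142, -0.0, 2.257]
force: [-0.6, -0.3, 2.2]
grip_width: 0.0003
finger_force: 1.2
```

```bash
python3 -m crank '{"travel":[[0,0,-0.02],[0,0,-0.04],[0,0,-0.06],[0,0,-0.08],[0,0,-0.1]],"turn":[[0,0,0],[0,0,0],[0,0,0],[0,0,0],[0,0,0]],"gripper":[1,1,1,1,1]}'
```

```text
clock: 7.8
position: [0.597, -0.1563, 0.2358]
tool_rot: [-3.142, 0.0, 2.257]
force: [-1.1, -0.8, 1.9]
grip_width: -0.0001
finger_force: 1.2
```

```bash
python3 -m crank '{"travel":[[0,0,-0.02],[0,0,-0.04],[0,0,-0.06],[0,0,-0.06],[0,0,-0.06]],"turn":[[0,0,0],[0,0,0],[0,0,0],[0,0,0],[0,0,0]],"gripper":[1,1,1,1,1]}'
```

```text
clock: 8.3
position: [0.597, -0.1563, 0.2352]
tool_rot: [-3.142, -0.0, 2.257]
force: [-0.4, 0.0, 1.7]
grip_width: -0.0003
finger_force: 0.8
```

```bash
python3 -m crank '{"travel":[[0,0,-0.02],[0,0,-0.04],[0,0,-0.06],[0,0,-0.06],[0,0,-0.06]],"turn":[[0,0,0],[0,0,0],[0,0,0],[0,0,0],[0,0,0]],"gripper":[1,1,1,1,1]}'
```

```text
clock: 8.8
position: [0.597, -0.1563, 0.2346]
tool_rot: [-3.142, -0.0, 2.257]
force: [-0.4, -1.2, 1.4]
grip_width: 0.0002
finger_force: 0.9
```

```bash
python3 -m crank '{"travel":[[0,0,-0.02],[0,0,-0.04],[0,0,-0.06],[0,0,-0.06],[0,0,-0.06]],"turn":[[0,0,0],[0,0,0],[0,0,0],[0,0,0],[0,0,0]],"gripper":[1,1,1,1,1]}'
python3 - <<'E'
from h import *
f=bot.grab_frame("side");print(bot.observe()['finger_force'])
cv2.imwrite('pics/c3.png',cv2.resize(f["pixels"][240:320,260:340,::-1],None,fx=6,fy=6,interpolation=cv2.INTER_CUBIC))
E
```

```text
clock: 9.3
position: [0.597, -0.1563, 0.234]
tool_rot: [-3.142, -0.0, 2.257]
force: [0.7, -0.7, 0.8]
grip_width: 0.0002
finger_force: 0.9
0.8120841532945633
```

View pics/c3.png

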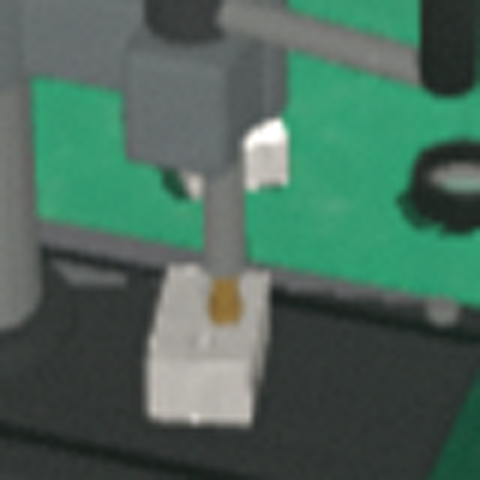

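The foot's lower edge at (225,322) in the crop is by scale about at the block top; contact is near, so continue in small steps.

```bash
python3 -m crank '{"travel":[[0,0,-0.02],[0,0,-0.04],[0,0,-0.06],[0,0,-0.06],[0,0,-0.06]],"turn":[[0,0,0],[0,0,0],[0,0,0],[0,0,0],[0,0,0]],"gripper":[1,1,1,1,1]}'
```

```text
clock: 9.85
position: [0.597, -0.1563, 0.2334]
tool_rot: [3.142, -0.0, 2.257]
force: [-0.1, 0.2, 1.8]
grip_width: 0.0002
finger_force: 0.9
```

```bash
python3 -m crank '{"travel":[[0,0,-0.02],[0,0,-0.04],[0,0,-0.06],[0,0,-0.06],[0,0,-0.06]],"turn":[[0,0,0],[0,0,0],[0,0,0],[0,0,0],[0,0,0]],"gripper":[1,1,1,1,1]}'
```

```text
clock: 10.35
position: [0.597, -0.1563, 0.2328]
tool_rot: [3.142, -0.0, 2.257]
force: [0.3, 0.3, 1.5]
grip_width: 0.0001
finger_force: 0.8
```

```bash
python3 -m crank '{"travel":[[0,0,-0.02],[0,0,-0.04],[0,0,-0.06],[0,0,-0.06],[0,0,-0.06]],"turn":[[0,0,0],[0,0,0],[0,0,0],[0,0,0],[0,0,0]],"gripper":[1,1,1,1,1]}'
```

```text
clock: 10.85
position: [0.5971, -0.1563, 0.2326]
tool_rot: [3.142, 0.0, 2.257]
force: [-3.3, -0.5, 8.4]
grip_width: 0.0003
finger_force: 4.0
```

```bash
python3 -m crank '{"travel":[[0,0,-0.02],[0,0,-0.04],[0,0,-0.05],[0,0,-0.05],[0,0,-0.05]],"turn":[[0,0,0],[0,0,0],[0,0,0],[0,0,0],[0,0,0]],"gripper":[1,1,1,1,1]}'
```

```text
clock: 11.35
position: [0.5971, -0.1563, 0.2325]
tool_rot: [3.141, 0.001, 2.257]
force: [-5.3, 0.8, 12.7]
grip_width: -0.0003
finger_force: 6.9
```

Foot is firmly touching (~10 N). Back off gently, then go to the lever grip.

```bash
python3 -m crank '{"travel":[[0,0,0.03],[0,0,0.06],[0,0,0.1],[0,0,0.2],[0,0,0.5]],"turn":[[0,0,0],[0,0,0],[0,0,0],[0,0,0],[0,0,0]],"gripper":[1,1,1,1,1]}'
python3 -m crank '{"travel":[[0,0,1],[0,0,3],[-1,1,4.5],[-4,4,4.5],[-6.2,5.6,4.5]],"turn":[[0,0,0],[0,0,0],[0,0,8],[0,0,16],[0,0,24]],"gripper":[1,1,1,0.57,0.57]}'
python3 -m crank '{"travel":[[0,0,0],[0,0,0],[0,0,-1],[0,0,-2.5],[0,0,-3.5]],"turn":[[0,0,0],[0,0,0],[0,0,0],[0,0,0],[0,0,0]],"gripper":[0.57,0.57,0.57,0.57,0.57]}'
python3 - <<'E'
from h import *
f=bot.grab_frame("side");g=bot.grab_frame("wrist")
o=bot.observe();print(o['position'],o['tool_rot'],o['qpos'].round(2))
cv2.imwrite('pics/c4.png',np.hstack([cv2.resize(f["pixels"][150:310,240:370,::-1],None,fx=3,fy=3,interpolation=cv2.INTER_CUBIC),cv2.resize(g["pixels"][...,::-1],(400,480))]))
E
```

```text
clock: 11.85
position: [0.5969, -0.1562, 0.2365]
tool_rot: [-3.141, -0.001, 2.257]
force: [0.9, 0.2, -0.3]
grip_width: -0.0001
finger_force: 0.0
clock: 12.35
position: [0.534, -0.0982, 0.2827]
tool_rot: [3.141, 0.001, 2.683]
force: [0.4, 0.5, -0.4]
grip_width: 0.0283
finger_force: 0.0
clock: 12.85
position: [0.535, -0.1007, 0.2451]
tool_rot: [-3.141, -0.001, 2.674]
force: [0.3, -0.5, -0.1]
grip_width: 0.0371
finger_force: 0.0
[ 0.53461001 -0.10047755  0.24500194] [-3.14119252e+00 -2.51420076e-03  2.67491263e+00] [ 0.62  0.46 -0.75  1.77  0.36  1.05  0.85]
```

View pics/c4.png

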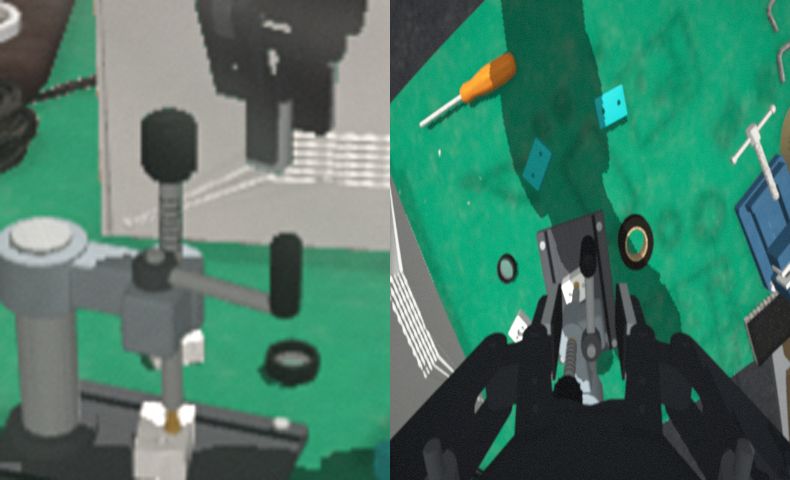

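The wrist view shows the grip post (588,245) centred between the fingers; in the side view the fingers are above the post and the foot sits on the block. Descending over the post.

```bash
python3 -m crank '{"travel":[[0,0,-2],[0,0,-4],[0,0,-5.5],[0,0,-6.5],[0,0,-7.5]],"turn":[[0,0,0],[0,0,0],[0,0,0],[0,0,0],[0,0,0]],"gripper":[0.57,0.57,0.57,0.57,0.57]}'
python3 - <<'E'
from h import *
o=bot.observe();print(o['force'],o['position'])
p=np.array([.6026,-.1329]);h0=np.deg2rad(165.3);c=p+.075*np.array([np.cos(h0-.2),np.sin(h0-.2)])
for k in np.arange(.2,1.7,.1):
    a=h0-k; print(round(k,1),((p+.075*np.array([np.cos(a),np.sin(a)])-c)*100).round(2), round(-np.degrees(k-.2),1))
E
```

```text
clock: 13.45
position: [0.5353, -0.1003, 0.1713]
tool_rot: [3.141, 0.0, 2.675]
force: [-0.0, 0.3, 0.6]
grip_width: 0.0368
finger_force: 0.0
[-0.02820272  0.3480332   0.61774738] [ 0.53532267 -0.10027821  0.17132764]
0.2 [0. 0.] -0.0
0.3 [0.36 0.66] -5.7
0.4 [0.79 1.27] -11.5
0.5 [1.28 1.84] -17.2
0.6 [1.82 2.36] -22.9
0.7 [2.41 2.82] -28.6
0.8 [3.04 3.22] -34.4
0.9 [3.71 3.56] -40.1
1.0 [4.41 3.83] -45.8
1.1 [5.14 4.02] -51.6
1.2 [5.88 4.14] -57.3
1.3 [6.63 4.19] -63.0
1.4 [7.37 4.17] -68.8
1.5 [8.12 4.06] -74.5
1.6 [8.85 3.89] -80.2
```

```bash
python3 -m crank '{"travel":[[0.36,0.66,0],[0.79,1.27,0],[1.28,1.84,0],[1.82,2.36,0],[2.41,2.82,0]],"turn":[[0,0,-5.7],[0,0,-11.5],[0,0,-17.2],[0,0,-22.9],[0,0,-28.6]],"gripper":[0.57,0.57,0.57,0.57,0.57]}'
python3 -m crank '{"travel":[[0.32,0.21,0],[0.63,0.4,0],[0.97,0.58,0],[1.3,0.74,0],[1.65,0.88,0]],"turn":[[0,0,-2.9],[0,0,-5.8],[0,0,-8.6],[0,0,-11.5],[0,0,-14.3]],"gripper":[0.57,0.57,0.57,0.57,0.57]}'
python3 - <<'E'
from h import *
o=bot.observe();print(o['force'],o['position'],o['tool_rot'],o['qpos'].round(2))
E
```

```text
clock: 13.95
position: [0.5593, -0.0719, 0.1717]
tool_rot: [-3.141, 0.0, 2.172]
force: [-1.4, 0.6, -0.6]
grip_width: 0.0369
finger_force: 0.7
clock: 14.45
position: [0.5758, -0.0631, 0.1718]
tool_rot: [-3.142, 0.0, 1.925]
force: [-1.4, -0.0, 0.4]
grip_width: 0.0369
finger_force: 0.6
[-1.40514519 -0.00432418  0.36815523] [ 0.57581313 -0.06311145  0.17175434] [-3.14157240e+00  5.39414813e-05  1.92477180e+00] [ 0.36  0.56 -0.51  1.76  0.33  0.91  0.07]
```

```bash
python3 -m crank '{"travel":[[0.35,0.13,0],[0.7,0.23,0],[1.08,0.32,0],[1.45,0.39,0],[1.82,0.44,0]],"turn":[[0,0,-2.9],[0,0,-5.7],[0,0,-8.6],[0,0,-11.5],[0,0,-14.3]],"gripper":[0.57,0.57,0.57,0.57,0.57]}'
python3 -m crank '{"travel":[[0.37,0.03,0],[0.75,0.05,0],[1.12,0.05,0],[1.49,0.03,0],[1.87,-0.02,0]],"turn":[[0,0,-2.9],[0,0,-5.7],[0,0,-8.6],[0,0,-11.5],[0,0,-14.3]],"gripper":[0.57,0.57,0.57,0.57,0.57]}'
```

```text
clock: 14.95
position: [0.5939, -0.0586, 0.1717]
tool_rot: [-3.141, -0.0, 1.675]
force: [-1.8, 1.3, 1.0]
grip_width: 0.037
finger_force: 1.2
clock: 15.45
position: [0.6126, -0.0586, 0.1718]
tool_rot: [-3.141, -0.0, 1.426]
force: [-3.3, 1.6, 0.6]
grip_width: 0.0364
finger_force: 1.4
```

```bash
python3 -m crank '{"travel":[[0.15,0,0],[0.3,-0.02,0],[0.45,-0.03,0],[0.5,-0.04,0],[0.5,-0.04,0]],"turn":[[0,0,-1],[0,0,-2],[0,0,-3],[0,0,-4],[0,0,-4]],"gripper":[0.57,0.57,0.57,0.57,0.57]}'
```

```text
clock: 15.95
position: [0.6176, -0.0596, 0.1717]
tool_rot: [3.141, 0.0, 1.357]
force: [-0.8, 1.1, -0.4]
grip_width: 0.0362
finger_force: 0.4
```

```bash
python3 -m crank '{"travel":[[0.1,-0.01,0],[0.2,-0.02,0],[0.3,-0.03,0],[0.3,-0.03,0],[0.3,-0.03,0]],"turn":[[0,0,-1],[0,0,-2],[0,0,-2],[0,0,-2],[0,0,-2]],"gripper":[0.57,0.57,0.57,0.57,0.57]}'
```

```text
clock: 16.45
position: [0.6204, -0.0599, 0.1717]
tool_rot: [-3.141, 0.0, 1.323]
force: [-2.8, -0.7, 0.1]
grip_width: 0.0366
finger_force: 1.0
```

```bash
python3 -m crank '{"travel":[[0.1,-0.01,0],[0.2,-0.02,0],[0.25,-0.03,0],[0.25,-0.03,0],[0.25,-0.03,0]],"turn":[[0,0,0],[0,0,0],[0,0,0],[0,0,0],[0,0,0]],"gripper":[0.57,0.57,0.57,0.57,0.57]}'
```

```text
clock: 16.95
position: [0.6209, -0.0599, 0.1713]
tool_rot: [-3.137, 0.001, 1.323]
force: [-17.3, 0.8, 8.3]
grip_width: 0.0368
finger_force: 8.5
```

The lever is on its stop. Back off to the middle of the gap, rise, retreat, and look.

```bash
python3 -m crank '{"travel":[[-0.4,0,0],[-0.9,0,0],[-1.1,0,0],[-1.1,0,1],[-1.1,0,2]],"turn":[[0,0,0],[0,0,0],[0,0,0],[0,0,0],[0,0,0]],"gripper":[0.57,0.57,0.57,0.57,0.57]}'
python3 -m crank '{"travel":[[0,0,2],[0,0,5],[0,0,9],[-3,3,12],[-7,7,13]],"turn":[[0,0,0],[0,0,0],[0,0,0],[0,0,0],[0,0,0]],"gripper":[0.57,0.57,0.57,0.57,0.57]}'
python3 -m crank '{"travel":[[-4,3,0],[-8,6,0],[-12,9,0],[-12,9,0],[-12,9,0]],"turn":[[0,0,0],[0,0,0],[0,0,0],[0,0,0],[0,0,0]],"gripper":[0.57,0.57,0.57,0.57,0.57]}'
python3 - <<'E'
from h import *
f=bot.grab_frame("side");g=bot.grab_frame("top");o=bot.observe();print(o['position'],o['force'])
cv2.imwrite('pics/c5.png',np.hstack([cv2.resize(x["pixels"][y:y+160,c:c+130,::-1],None,fx=3,fy=3,interpolation=cv2.INTER_CUBIC) for x,y,c in((f,165,225),(g,155,310))]))
E
```

```text
clock: 17.45
position: [0.6123, -0.0601, 0.1926]
tool_rot: [3.141, -0.0, 1.323]
force: [1.1, 0.1, 0.7]
grip_width: 0.0365
finger_force: 0.0
clock: 17.95
position: [0.5492, 0.0037, 0.3234]
tool_rot: [3.137, -0.002, 1.321]
force: [1.1, 2.4, -0.6]
grip_width: 0.037
finger_force: 0.0
clock: 18.45
position: [0.4285, 0.094, 0.3213]
tool_rot: [3.139, -0.0, 1.324]
force: [0.4, -0.4, 0.3]
grip_width: 0.0365
finger_force: 0.0
[0.42921632 0.09308079 0.3205182 ] [ 0.57546157  0.42254126 -0.30890242]
```

View pics/c5.png

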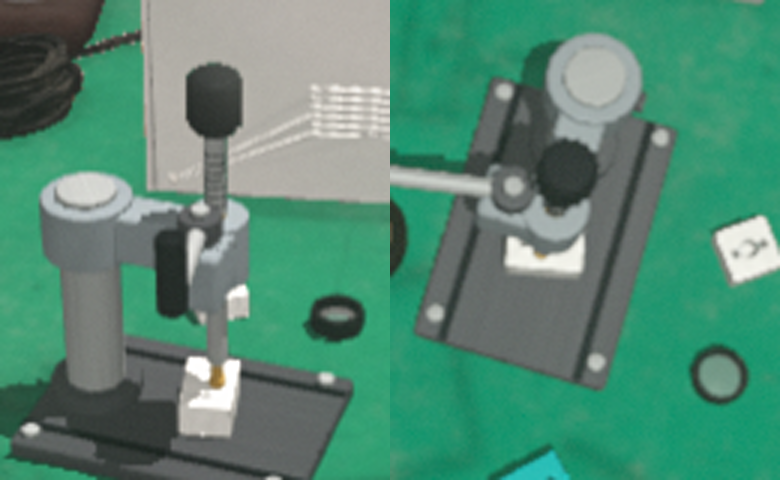

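The lever points nearly along the stand's +y (grip at (170,275) in the side crop). The foot is on the block at (216,385), and the block and the things beside the stand look unmoved.

```bash
python3 -c "
from workcell import bot
print(bot.job_done())"
```

```text
the job is handed in; nothing more can be done
None
```

The rod's foot rests on the block, the clamp lever was pushed to its stop, the arm is clear of everything and the job is handed in at about 18.5 s; no verdict came back, and the foot's force on the block after letting go could not be measured (the last push on the knob was about 13 N).

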